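Start the dust extractor at its third click

ROBOT

A 7-joint arm with a two-finger parallel gripper is mounted at the origin on the work surface; the furniture and walls round the work are solid. World frame = base frame: x ahead of the robot, y to its left, z up, the work surface at z = 0. Lengths are in m, angles in rad, forces in N, time in s.
With the tool pointing down it reaches from about 0.4 to 0.925 m from the base axis. Payload 5.6 kg.
Tool frame: the origin (TCP) lies midway between the tips of the shut fingers; the grasp point (between the pads) lies behind it (manip.pinch_z is the z of the grasp point in the tool frame, in m); z points along the fingers, y is the line along which they close (so a half turn about z gives the same grasp; the last joint's range is limited). The gripper opens to 85 mm and grips with 20 to 120 N. Pads are 22 mm wide; open, the fingers measure 114 mm over their backs; the gripper's body (76 mm by 85 mm) begins 54 mm behind the grasp point. The pads swing forward as they close: fully open they stand 13 mm farther back than shut.
Start: joints at [1.237, 0.468, -0.012, 1.603, 0.006, 1.071, -0.056], TCP at [0.186, -0.623, 0.231] pointing down, gripper open.
Joint ranges: [-2.53, 2.53], [-0.31, 2.02], [-1.57, 1.55], [0.28, 2.44], [-1.29, 4.43], [0.15, 1.84], [-2.92, 2.92]. Speed limits (rad/s): [2.57, 2.57, 3.14, 3.14, 3.14, 3.14, 3.14].

INTERFACE

Orientations are given as a rotation vector (axis times angle).
In Python, from workcell import manip gives the robot as it stands.
- The arm moves only by the shell command python3 -m pendant 'ROWS' [OPENING]. ROWS is JSON, a list of rows, each a list of 4 numbers: the shift along the world's x, y, z in units of 0.2 m (1.0 is 0.2 m), then the turn about the world's z in units of 2 rad (1.0 is 2 rad). In form: [[x, y, z, twist], ...]. A call has 1 to 20 rows; each row is the pose to reach, as a shift and turn from the pose commanded when the call began; what a row does not reach only later rows make up. A row lasts 1/12 s, in which the tool goes at most 41.7 mm and 7.16 degrees, less where a joint would pass 70% of its speed; a pose out of reach is approached as far as the arm can. A call with a number of a shift or a turn outside -1 to 1 is refused whole. A call with a gripper value outside its range is refused whole. OPENING is the opening, from -1 (shut) to 1 (fully open), set as the call begins (- or left out, the last holds). The fingers move at their own pace and stop on an object; the grip force is fixed at half the most. Time passes only in rows, so rows that repeat a pose let the fingers close. It gives the time, the measured TCP pose, the force, the opening and the grip force at its end, in the units of the state.
- manip.observe(): the state, without advancing time (a new reading comes with each control period).
- manip.grab_frame(name): name is "scene" or "top" or "wrist"; returns (picture, depth): 480x640x3 uint8, red, green, blue; 480x640 float32, m along the optical axis (not along the pixel's ray), 0 where there is no reading.
- manip.get_calibration(name): a dict with "fovy" (degrees; the focal length in pixels is half the picture's height over the tangent of half this angle, whatever the lens; pixels are square), "cx", "cy" (the principal point, pixels), "D" ([k1, k2, p1, p2, k3] as OpenCV has them; the pictures are not rectified), "eye" and "rotation" of the camera in the world; the wrist camera has in their place "hand_eye" (4x4, takes a point from camera to tool coordinates, whose origin is the TCP and whose axes are the flange's). Camera axes: x right, y down, z forward; pixel columns grow to the right and rows downward; lengths in m; the calibration is good to about 2 mm. A picture is of the moment at which its call begins: read the wrist's pose just before it. get_calibration takes no time and is no camera call.
- manip.hand_in(): hands the job in; it is judged then, once.
The state is a dict: "time": time; "qpos": joint angles; "dq": joint speeds; "joint_efforts": joint torques, N m; "tool_pos": TCP position; "tool_rot": TCP orientation; "contact_force": force on the tool from outside, world axes, zero at the start; "wrist_torque": the same for the moment, N m; "gripper_width": opening from 0.0 (shut) to 1.0 (fully open); "grip_force": force on a finger pad.
Only numpy, scipy, OpenCV 4.12 (cv2) and the standard library are available. Lean on these libraries where they do the work, as an engineer would, in place of code of your own. Each camera call takes 0.05 s, during which the arm holds its last target. There are 200 camera calls.

TASK

Get the bench dust extractor ready for sanding the test tiles, with light pushes of the fingertips and without gripping anything. It will only start from zero, so first push its red suction lever back to the off stop at the white bar, then press the green-dotted end of the power rocker so that it snaps on, and then push the lever up towards the bigger dots through three clicks, leaving it seated in the third; once it is on, never push the lever on into the fourth click. Leave the pigment jars beside it where they stand.

Things in the scene. Friction and masses are not known exactly. Their poses are not given: they have to be found in the camera images.
- extractor: White bench dust extractor, fixed; housing 130 (own x) by 230 mm (own y), flat deck 100 mm above the table; a white filter of 82 mm diameter stands out 82 mm from its +y end. Origin: centre of underside. Own x runs from the louvred front (robot side) to the back, own y to its left along the deck, z up. Only lever and rocker stand up from the deck.
- suction_lever (a joint): Red lever, slides on the deck along the extractor's own +y; metres: 0 = off stop (right end, white bar mark), 0.070 = left stop. Clicks at 0.014, 0.028, 0.042 (third), 0.056, 0.070, marked by white dots that grow. A sprung ball makes them: about 6 N to leave a seat; past the hump half way it jumps on into the next seat by itself. Starts between first and fifth click.
- lever_grip (a point): centre of the red lever grip, 25 mm above the deck. The grip is 28 mm across the slide (own x), 15 mm along the slide (own y) and reaches from 14 to 36 mm above the deck; below it a thin steel blade. The row of white marks lies on the robot's side of the slot. At value 0 it is at own x 0, y -22 mm of the extractor.
- power_rocker (a joint): black rocker switch on the deck near the right (own -y) end, in rad: 0 = off (start), 0.4 = on. Bistable: it snaps over past 0.2 when its raised end is pressed down, with about 3 N.
- rocker_on_end (a point): Top of the rocker's on end (green dot), the end farther from the robot (own +x), raised when off: then 15 mm above the deck; it sinks about 7 mm when on. Rocker 20 mm wide (own y), 46 mm long (own x); its axis lies 18 mm to own -x of this point, at own x 0, y -88 mm; a bezel 4 mm high ends 27 mm from the axis.
- red_jar: loose white pigment jar with red cap, 42 mm diameter, 62 mm tall, right of the extractor; origin centre of underside; leave alone
- green_jar: loose white pigment jar with green cap, 42 mm diameter, 62 mm tall, right of the extractor; origin centre of underside; leave alone

How it is judged:
By the outcome, as a careful person would: the job done as asked, in the order asked, and still so for the second after the job is handed in, with the robot touching nothing.
It also fails if it takes over 72 s, if anything falls off the work surface, if the arm or the gripper's body presses on something with over 40 N, if the wrist force passes 120 N, or if a joint passes its speed limit or range.

## Working session

There is one attempt and no reset: what is moved stays moved. The work goes in short steps, Python scripts to look and compute and a shell command to move; the robot and the scene stay as the last step left them, time stands still between calls to the robot, and variables do not carry over. Pictures are saved under pics/ and viewed, at most 10 in all, crops included, and the job is handed in when it is done.

```bash
mkdir -p pics; ls
cat > h.py <<'E'
from workcell import manip
import numpy as np, cv2
from scipy.spatial.transform import Rotation as R
def cam(n):
    c=manip.get_calibration(n); f=240/np.tan(np.radians(c["fovy"])/2)
    K=np.array([[f,0,c["cx"]],[0,f,c["cy"]],[0,0,1]]); return c,K
def pose(n,st=None):
    c,K=cam(n)
    if n=="wrist":
        T=np.eye(4);T[:3,:3]=R.from_rotvec(st["tool_rot"]).as_matrix();T[:3,3]=st["tool_pos"]
        M=T@np.array(c["hand_eye"]); return M[:3,:3],M[:3,3],K,np.array(c["D"])
    r=np.array(c["rotation"]); r=r if r.shape==(3,3) else R.from_rotvec(r).as_matrix()
    return r,np.array(c["eye"]),K,np.array(c["D"])
def ray(P,uv):
    r,e,K,D=P; p=cv2.undistortPoints(np.array(uv,float).reshape(-1,1,2),K,D).reshape(-1,2)
    return np.c_[p,np.ones(len(p))]@r.T,e
def onz(P,uv,z):
    d,e=ray(P,uv); return e+d*((np.broadcast_to(z,len(d))-e[2])/d[:,2])[:,None]
def bydepth(P,uv,dep):
    d,e=ray(P,uv); z=np.array([dep[int(v),int(u)] for u,v in uv]); return e+d*z[:,None]
def proj(P,X):
    r,e,K,D=P; return cv2.projectPoints(np.array(X,float).reshape(-1,3),cv2.Rodrigues(r.T)[0],-r.T@e,K,D)[0].reshape(-1,2)
E
python3 - <<'E'
from h import *
s=manip.observe(); print(s["time"],s["tool_pos"],s["tool_rot"],s["contact_force"],s["gripper_width"],manip.pinch_z)
for n in("top","scene"):
    print(manip.get_calibration(n))
    p,d=manip.grab_frame(n); cv2.imwrite(f"pics/{n}0.png",p[:,:,::-1]); np.save(f"pics/{n}0.npy",d)
E
```

```text
pics
0.0 [ 0.18615784 -0.6221764   0.23031996] [-3.10667507e+00 -4.54902370e-01  6.01564455e-04] [-0.5348256   0.0091065  -0.83563047] 0.9988872399872083 -0.0187
{'fovy': 49.63639198069456, 'cx': 313.5775356338188, 'cy': 234.55537503817973, 'D': array([-0.07594804,  0.        ,  0.        ,  0.        ,  0.        ]), 'eye': array([ 0.35479391, -0.07531103,  0.95613282]), 'rotation': array([-2.18815926,  2.12759002, -0.14135721])}
{'fovy': 55.12681919148681, 'cx': 312.02083852596587, 'cy': 241.01260313432525, 'D': array([0.00359588, 0.        , 0.        , 0.        , 0.        ]), 'eye': array([0.04714534, 0.53262803, 0.52541668]), 'rotation': array([-0.72853036,  2.40376725, -1.40005631])}
```

View pics/top0.png

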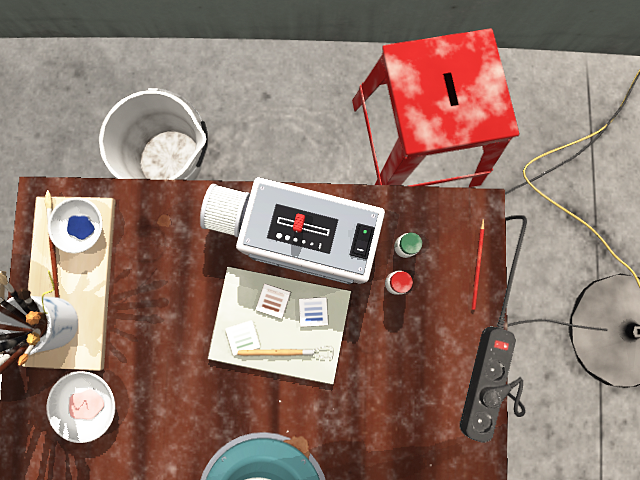

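View pics/scene0.png

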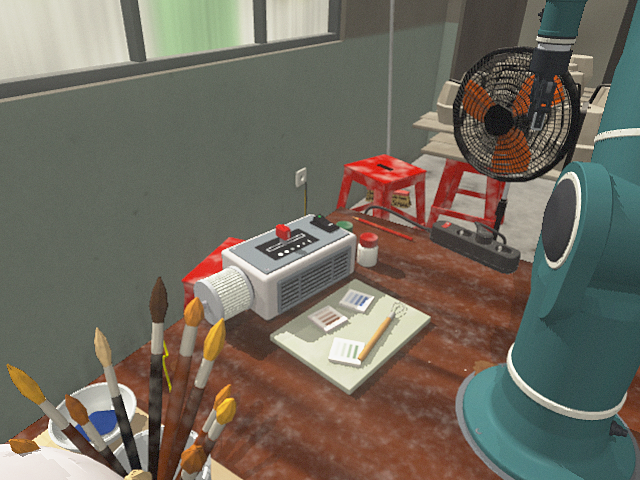

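The top view shows the extractor at about (310,230), the lever at (299,223), the rocker at (363,240), and the jars at (408,244) and (399,282). I'll enlarge that area.

Run:
```python
import cv2
p=cv2.imread("pics/top0.png")[165:300,220:420]; cv2.imwrite("pics/c1.png",cv2.resize(p,None,fx=4,fy=4,interpolation=cv2.INTER_CUBIC))
```

```text
(no output)
```

View pics/c1.png

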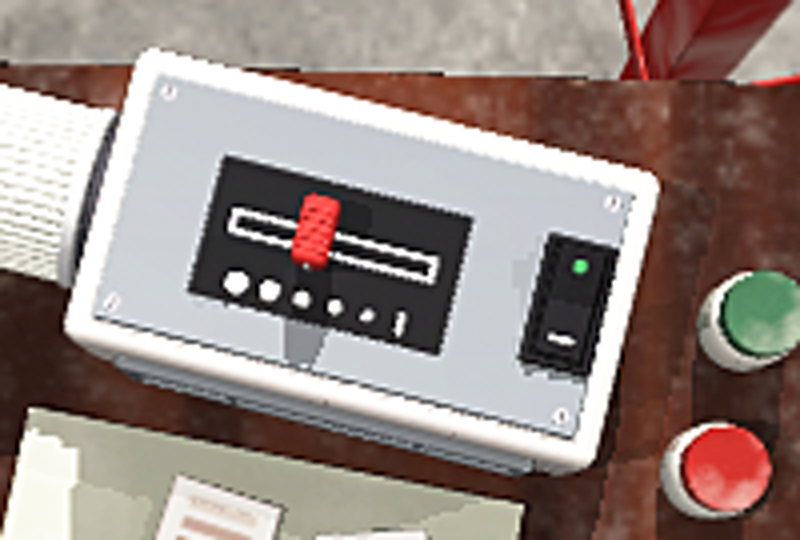

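The enlarged crop shows the deck corners at (148,50), (657,178), (588,470) and (68,338). The bar is at (400,323), the dots run from (367,315) to (236,283), the red grip is at about (316,232), and the green dot is at (580,266).

```bash
cat > fit.py <<'E'
from h import *
P=pose("top"); f=lambda L:[(u/4+220-.4,v/4+165-.4) for u,v in L]
C=onz(P,f([(148,50),(657,178),(588,470),(68,338)]),.1)
print(C.round(4)); print([np.linalg.norm(C[i]-C[(i+1)%4]).round(4) for i in range(4)])
M=onz(P,f([(400,323),(367,315),(334,306),(302,298),(269,290),(236,283)]),.1); print(np.linalg.norm(np.diff(M,axis=0),axis=1).round(4))
ey=(C[0]-C[1]+C[3]-C[2]); yaw=np.arctan2(-ey[0],ey[1]); v=(M[-1]-M[0]); print("yaw",yaw,np.arctan2(-v[0],v[1]))
y=np.arctan2(-v[0],v[1])*.6+yaw*.4; o=C.mean(0)
Rz=np.array([[np.cos(y),-np.sin(y)],[np.sin(y),np.cos(y)]])
loc=lambda X:(X[:,:2]-o[:2])@Rz
print("o",o,"marks loc",(loc(M)*1e3).round(1).tolist())
print("grip,green loc",(loc(onz(P,f([(316,232)]),.133))*1e3).round(1),(loc(onz(P,f([(580,266)]),.115))*1e3).round(1))
d=np.load("pics/top0.npy")
J=bydepth(P,f([(765,312),(727,468),(316,232),(580,266),(450,390)]),d); print("bydepth",J.round(4))
print("jars",onz(P,f([(765,312),(727,468)]),.062))
W=lambda x,yy:o[:2]+Rz@np.array([x,yy])
print("grip0",W(0,-.022),"on",W(.018,-.088),"ydir",Rz[:,1])
E
python3 fit.py
```

```text
[[ 0.5587  0.0214  0.1   ]
 [ 0.5101 -0.1942  0.1   ]
 [ 0.3873 -0.167   0.1   ]
 [ 0.4358  0.0494  0.1   ]]
[np.float64(0.221), np.float64(0.1258), np.float64(0.2218), np.float64(0.1261)]
[0.0141 0.0142 0.0137 0.0141 0.014 ]
yaw -0.22120244517397128 -0.21217641883161217
o [ 0.47295918 -0.07260436  0.1       ] marks loc [[-23.1, -20.8], [-23.2, -6.8], [-22.8, 7.4], [-22.8, 21.2], [-22.9, 35.3], [-23.3, 49.3]]
grip,green loc [[ 0.8 20.4]] [[ 15.9 -86.9]]
bydepth [[ 0.4594 -0.2474  0.061 ]
 [ 0.3911 -0.2309  0.063 ]
 [ 0.4779 -0.0529  0.1344]
 [ 0.4703 -0.1611  0.1121]
 [ 0.4187 -0.1094  0.0993]]
jars [[ 0.45924259 -0.247211    0.062     ]
 [ 0.39113128 -0.23111144  0.062     ]]
grip0 [ 0.46824862 -0.09409414] on [ 0.47169951 -0.16241757] ydir [0.21411608 0.97680822]
```

The fit checks out: the marks are 14 mm apart and the heights match. Extractor yaw is −0.216 and the lever sits at about 0.042, the third click. I'll shut the fingers and move over to the lever's +y side, with tool x turned along the slide.

```bash
python3 -m pendant '[[0.05,0.1,0,0.053],[0.1,0.2,0,0.106],[0.15,0.3,0,0.16],[0.2,0.4,0,0.213],[0.25,0.5,0,0.266],[0.3,0.6,0,0.32],[0.35,0.7,0,0.373],[0.4,0.8,0,0.426],[0.45,0.9,0,0.48],[0.5,1,0,0.5315]]' -1
python3 -m pendant '[[0.05,0.1,0,0],[0.1,0.2,0,0],[0.15,0.3,0,0],[0.2,0.4,0,0],[0.25,0.5,0,0],[0.3,0.6,0,0],[0.35,0.7,0,0],[0.4,0.8,0,0],[0.45,0.9,0,0],[0.5,1,0,0],[0.5,1,0,0]]'
python3 -m pendant '[[0.1,0.2,0,0],[0.2,0.4,0,0],[0.3,0.6,0,0],[0.4,0.8,0,0],[0.49,0.996,0,0],[0.49,0.996,0,0],[0.49,0.996,0,0]]'
python3 - <<'E'
from h import *
s=manip.observe(); print(s)
print(R.from_rotvec(s["tool_rot"]).as_matrix().round(3))
p,d=manip.grab_frame("wrist"); cv2.imwrite("pics/w1.png",p[:,:,::-1])
E
```

```text
time: 0.93
tool_pos: [0.2865, -0.4215, 0.231]
tool_rot: [-2.443, -1.974, 0.0]
contact_force: [0.8, 0.9, -0.5]
gripper_width: -0.002
grip_force: 0.0
time: 1.85
tool_pos: [0.388, -0.2186, 0.2313]
tool_rot: [-2.442, -1.975, -0.002]
contact_force: [0.4, 1.2, -0.0]
gripper_width: 0.003
grip_force: 0.0
time: 2.43
tool_pos: [0.4854, -0.0194, 0.2313]
tool_rot: [-2.441, -1.975, -0.003]
contact_force: [-0.2, -1.3, -0.3]
gripper_width: 0.002
grip_force: 0.0
{'time': 2.4333, 'qpos': array([ 0.51180264,  0.25519155, -0.61745617,  1.9631857 ,  0.17499334,
        0.97513154, -0.3990414 ]), 'dq': array([ 0.05715898, -0.01947362,  0.06156969,  0.03191384,  0.00820992,
        0.01259184,  0.05356776]), 'joint_efforts': array([-8.89182687e-01, -3.35818613e+01, -4.26603869e+00, -2.35118991e+01,
        1.39915949e-02, -3.31747136e-02, -3.86683568e-01]), 'tool_pos': array([ 0.48537788, -0.01935833,  0.23128145]), 'tool_rot': array([-2.44116314, -1.97549297, -0.0029011 ]), 'contact_force': array([-0.17928605, -1.27692113, -0.2565888 ]), 'wrist_torque': array([-0.00737953, -0.00581877,  0.00262006]), 'grip_force': 0.0, 'gripper_width': 0.0018852523820130757}
[[ 0.209  0.978  0.001]
 [ 0.978 -0.209  0.002]
 [ 0.002  0.    -1.   ]]
```

View pics/w1.png

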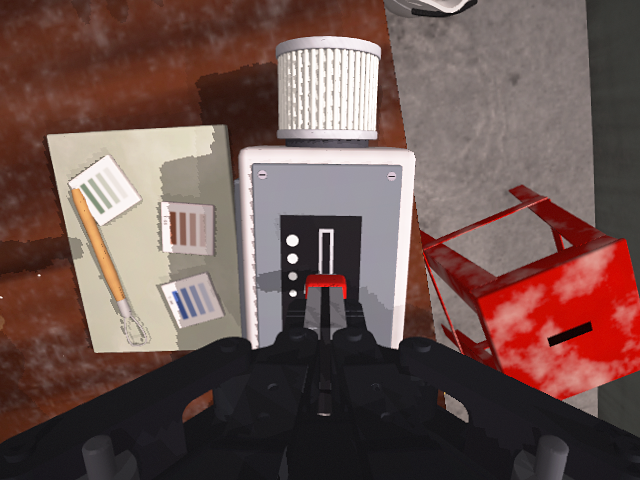

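In the wrist view the slide runs vertically. The dots are at (292,241), (292,258), (292,276) and (292,293), and the red grip's top edge is at about (326,277). I'll check the fit against these.

```bash
cat >> h.py <<'E'
o=np.array([.4730,-.0726]); yw=-.2157; Rz=np.array([[np.cos(yw),-np.sin(yw)],[np.sin(yw),np.cos(yw)]])
loc=lambda X:(np.atleast_2d(X)[:,:2]-o)@Rz
E
python3 - <<'E'
from h import *
s=manip.observe(); P=pose("wrist",s)
print((loc(onz(P,[(292,241),(292,258),(292,276),(292,293),(326,232)],.1))*1e3).round(1))
print("grip edge",(loc(onz(P,[(308,277),(344,277)],.136))*1e3).round(1), "corners",(loc(onz(P,[(240,148),(414,152)],.1))*1e3).round(1))
print("tcp loc",loc(s["tool_pos"])*1e3, proj(P,s["tool_pos"]))
E
```

```text
[[-23.8  44.8]
 [-24.1  31.5]
 [-24.4  17.1]
 [-24.6   3.1]
 [  1.5  51.7]]
grip edge [[-10.5  29.7]
 [ 13.4  29.8]] corners [[-59.1 112.1]
 [ 63.  109.8]]
tcp loc [[ 0.39356097 51.77683382]] [[324.54086664 307.93851903]]
```

```bash
python3 -m pendant '[[0,0,-0.1,0],[0,0,-0.2,0],[0,0,-0.3,0],[0,0,-0.4,0],[0,0,-0.5,0],[0,0,-0.555,0],[0,0,-0.555,0],[0,0,-0.555,0]]'
python3 -m pendant '[[-0.004,-0.02,0,0],[-0.0086,-0.039,0,0],[-0.0086,-0.039,0,0],[-0.0086,-0.039,0,0]]'
for i in 1; do python3 -m pendant '[[-0.001,-0.0049,0,0],[-0.0021,-0.0098,0,0],[-0.0021,-0.0098,0,0]]'; done
python3 -m pendant '[[-0.001,-0.0049,0,0],[-0.0021,-0.0098,0,0],[-0.0021,-0.0098,0,0]]'
python3 -m pendant '[[-0.001,-0.0049,0,0],[-0.0021,-0.0098,0,0],[-0.0021,-0.0098,0,0]]'
```

```text
time: 3.15
tool_pos: [0.484, -0.0245, 0.1202]
tool_rot: [-2.45, -1.966, 0.001]
contact_force: [0.3, -0.1, -0.2]
gripper_width: 0.001
grip_force: 0.0
time: 3.48
tool_pos: [0.483, -0.032, 0.121]
tool_rot: [2.449, 1.966, 0.001]
contact_force: [0.2, 0.2, -0.0]
gripper_width: 0.0
grip_force: 0.0
time: 3.73
tool_pos: [0.4822, -0.0335, 0.1204]
tool_rot: [2.449, 1.967, -0.0]
contact_force: [0.0, -0.7, -0.6]
gripper_width: -0.003
grip_force: 0.0
time: 3.98
tool_pos: [0.4819, -0.0348, 0.1203]
tool_rot: [-2.449, -1.968, -0.001]
contact_force: [-0.6, 1.4, 0.5]
gripper_width: -0.003
grip_force: 0.7
time: 4.23
tool_pos: [0.4817, -0.0354, 0.1204]
tool_rot: [-2.447, -1.968, -0.004]
contact_force: [-0.1, 6.6, -1.2]
gripper_width: -0.0
grip_force: 3.0
```

Contact came at TCP local y ≈ 39 mm, so the lever is at 0.042 as the pictures showed. Next I push it back to the off stop.

```bash
python3 -m pendant '[[-0.0032,-0.0147,0,0],[-0.0064,-0.0293,0,0],[-0.0096,-0.044,0,0],[-0.0128,-0.0586,0,0],[-0.016,-0.0733,0,0],[-0.0193,-0.088,0,0],[-0.0225,-0.1027,0,0],[-0.0257,-0.1173,0,0],[-0.0289,-0.132,0,0],[-0.0321,-0.1467,0,0],[-0.0353,-0.1613,0,0],[-0.0385,-0.176,0,0],[-0.0385,-0.176,0,0],[-0.0385,-0.176,0,0]]'
python3 -m pendant '[[-0.0011,-0.0049,0,0],[-0.0021,-0.0098,0,0],[-0.0021,-0.0098,0,0],[-0.0021,-0.0098,0,0]]'
python3 -m pendant '[[-0.0011,-0.0049,0,0],[-0.0021,-0.0098,0,0],[-0.0021,-0.0098,0,0],[-0.0021,-0.0098,0,0]]'
python3 -c "
from h import *
print(loc(manip.observe()['tool_pos'])*1e3)"
```

```text
time: 5.4
tool_pos: [0.4735, -0.0735, 0.1203]
tool_rot: [2.45, 1.966, -0.001]
contact_force: [-0.5, -0.5, 0.5]
gripper_width: -0.001
grip_force: 0.0
time: 5.73
tool_pos: [0.4732, -0.0745, 0.1203]
tool_rot: [2.449, 1.968, -0.0]
contact_force: [0.5, -0.4, 0.3]
gripper_width: 0.003
grip_force: 0.0
time: 6.07
tool_pos: [0.4729, -0.0758, 0.1203]
tool_rot: [-2.448, -1.968, -0.001]
contact_force: [0.1, 3.5, -0.2]
gripper_width: 0.003
grip_force: 1.3
[[ 0.59966044 -3.12708118]]
```

```bash
python3 -m pendant '[[-0.0011,-0.0049,0,0],[-0.0021,-0.0098,0,0],[-0.0021,-0.0098,0,0],[-0.0021,-0.0098,0,0]]'
python3 -c "
from h import *
print(loc(manip.observe()['tool_pos'])*1e3)"
python3 -m pendant '[[0.0107,0.049,0,0],[0.0214,0.098,0,0],[0.0214,0.098,0.15,0],[0.0214,0.098,0.3,0],[0.0214,0.098,0.4,0],[0.0214,0.098,0.4,0],[0.0214,0.098,0.4,0]]'
python3 - <<'E'
from h import *
s=manip.observe(); print(s["tool_pos"],loc(s["tool_pos"])*1e3)
p,d=manip.grab_frame("top"); cv2.imwrite("pics/c2.png",cv2.resize(p[165:300,220:420,::-1],None,fx=4,fy=4,interpolation=cv2.INTER_CUBIC))
E
```

```text
time: 6.4
tool_pos: [0.4729, -0.0759, 0.1204]
tool_rot: [-2.446, -1.969, -0.004]
contact_force: [1.5, 7.5, -0.9]
gripper_width: -0.0
grip_force: 3.8
[[ 0.60415973 -3.22821242]]
time: 6.98
tool_pos: [0.4774, -0.0587, 0.2013]
tool_rot: [2.447, 1.966, 0.001]
contact_force: [-0.3, 0.7, -1.4]
gripper_width: 0.002
grip_force: 0.0
[ 0.47736202 -0.0586863   0.20127166] [[ 1.28297534 14.52488475]]
```

View pics/c2.png

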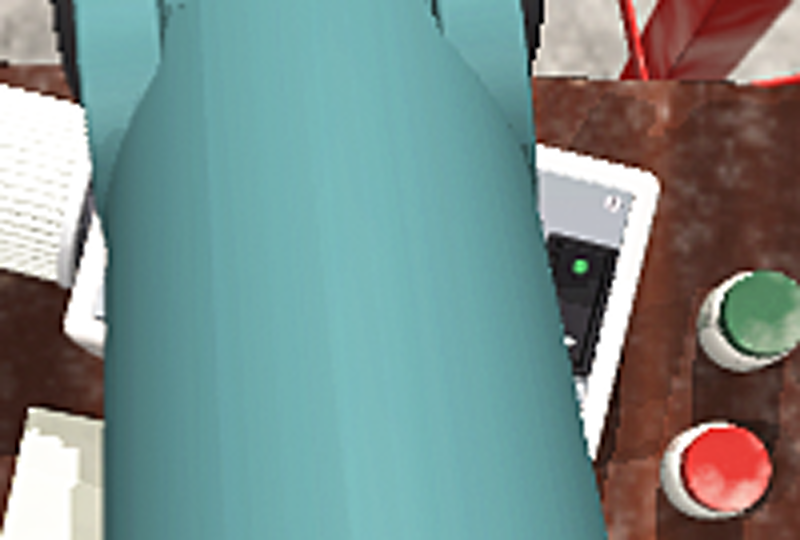

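The arm hides the deck in this top view; only the rocker's green dot at (580,266) shows. The stop itself was clear: force rose 4 N with 0.1 mm of travel. Now I move over the rocker's on end.

```bash
python3 -m pendant '[[0,-0.1,0,0],[0.001,-0.2,0,0],[0.001,-0.3,0,0],[0.002,-0.4,0,0],[0.0026,-0.5,0,0],[0.0026,-0.525,0,0],[0.0026,-0.525,-0.1,0],[0.0026,-0.525,-0.2,0],[0.0026,-0.525,-0.3,0],[0.0026,-0.525,-0.38,0],[0.0026,-0.525,-0.38,0],[0.0026,-0.525,-0.38,0]]'
python3 -c "
from h import *
print(loc(manip.observe()['tool_pos'])*1e3)"
python3 -m pendant '[[0,0,-0.01,0],[0,0,-0.02,0],[0,0,-0.03,0],[0,0,-0.04,0],[0,0,-0.04,0],[0,0,-0.04,0]]'
python3 -m pendant '[[0,0,-0.01,0],[0,0,-0.02,0],[0,0,-0.02,0],[0,0,-0.02,0]]'
```

```text
time: 8.03
tool_pos: [0.4763, -0.1625, 0.1231]
tool_rot: [-2.445, -1.967, 0.002]
contact_force: [0.4, -0.4, -0.1]
gripper_width: 0.006
grip_force: 0.0
[[ 22.44991351 -87.13647824]]
time: 8.53
tool_pos: [0.4772, -0.1638, 0.1164]
tool_rot: [2.449, 1.967, -0.0]
contact_force: [0.5, 0.4, -0.5]
gripper_width: -0.002
grip_force: 0.0
time: 8.87
tool_pos: [0.4772, -0.1637, 0.1122]
tool_rot: [-2.449, -1.968, -0.0]
contact_force: [0.1, 0.2, 2.4]
gripper_width: -0.001
grip_force: 0.3
```

Contact at about z 0.113, as expected. I continue in 1–2 mm steps.

```bash
python3 -m pendant '[[0,0,-0.005,0],[0,0,-0.01,0],[0,0,-0.01,0],[0,0,-0.01,0]]'
python3 -m pendant '[[0,0,-0.005,0],[0,0,-0.01,0],[0,0,-0.01,0],[0,0,-0.01,0]]'
python3 -m pendant '[[0,0,-0.005,0],[0,0,-0.005,0],[0,0,-0.005,0]]'
```

```text
time: 9.2
tool_pos: [0.4768, -0.1636, 0.11]
tool_rot: [-2.448, -1.967, 0.001]
contact_force: [0.4, 0.4, 0.6]
gripper_width: -0.0
grip_force: 0.0
time: 9.53
tool_pos: [0.4771, -0.1637, 0.1082]
tool_rot: [-2.449, -1.968, 0.0]
contact_force: [-0.7, 0.4, -0.4]
gripper_width: -0.002
grip_force: 0.0
time: 9.78
tool_pos: [0.4773, -0.1637, 0.1073]
tool_rot: [2.449, 1.968, 0.0]
contact_force: [0.2, -0.0, 1.0]
gripper_width: 0.0
grip_force: 0.1
```

```bash
python3 -m pendant '[[0,0,0.1,0],[0,0,0.2,0],[0,0,0.3,0],[0,0,0.4,0],[0,0,0.45,0],[0,0,0.45,0],[0,0,0.45,0]]'
python3 - <<'E'
from h import *
s=manip.observe(); print(s["tool_pos"],loc(s["tool_pos"])*1e3)
p,d=manip.grab_frame("scene"); a=cv2.resize(p[190:290,210:370,::-1],None,fx=4,fy=4,interpolation=cv2.INTER_CUBIC)
p,d=manip.grab_frame("wrist"); b=p[:,:,::-1][:,160:480]
b=cv2.resize(b,(267,400)); a=cv2.resize(a,(533,333)); a=cv2.copyMakeBorder(a,0,67,0,0,cv2.BORDER_CONSTANT)
cv2.imwrite("pics/c3.png",np.hstack([a,b]))
E
```

```text
time: 10.37
tool_pos: [0.477, -0.1638, 0.1971]
tool_rot: [2.449, 1.967, -0.0]
contact_force: [0.4, -0.4, 0.6]
gripper_width: 0.003
grip_force: 0.0
[ 0.47704352 -0.16384762  0.1971199 ] [[ 23.47966742 -88.26768576]]
```

View pics/c3.png

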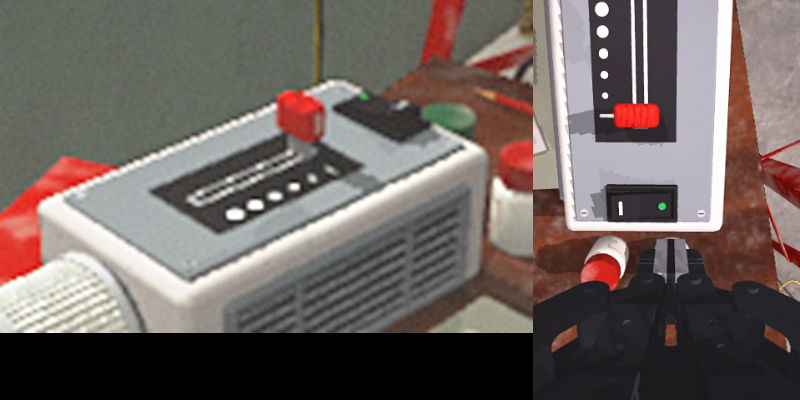

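The scene view shows the lever at the white-bar end, about (300,115) in the crop. The rocker's far green end is down and its near end is up. Next, move to the lever's −y side and find contact.

```bash
python3 -m pendant '[[-0.037,0.1,0,0],[-0.0735,0.202,0,0],[-0.0735,0.202,0,0],[-0.0735,0.202,-0.1,0],[-0.0735,0.202,-0.2,0],[-0.0735,0.202,-0.3,0],[-0.0735,0.202,-0.385,0],[-0.0735,0.202,-0.385,0],[-0.0735,0.202,-0.385,0],[-0.0735,0.202,-0.385,0]]'
python3 -m pendant '[[0.005,0.022,0,0],[0.0096,0.044,0,0],[0.0096,0.044,0,0],[0.0096,0.044,0,0],[0.0096,0.044,0,0]]'
python3 -c "
from h import *
print(loc(manip.observe()['tool_pos'])*1e3)"
python3 -m pendant '[[0.0011,0.0049,0,0],[0.0021,0.0098,0,0],[0.0021,0.0098,0,0],[0.0021,0.0098,0,0]]'
python3 -m pendant '[[0.0011,0.0049,0,0],[0.0021,0.0098,0,0],[0.0021,0.0098,0,0],[0.0021,0.0098,0,0]]'
python3 -c "
from h import *
print(loc(manip.observe()['tool_pos'])*1e3)"
```

```text
time: 11.3
tool_pos: [0.4628, -0.1232, 0.1205]
tool_rot: [-2.449, -1.968, -0.0]
contact_force: [1.1, -0.4, -0.3]
gripper_width: -0.0
grip_force: 0.0
time: 11.72
tool_pos: [0.4646, -0.1145, 0.1207]
tool_rot: [2.448, 1.968, 0.0]
contact_force: [-0.7, 0.3, -0.5]
gripper_width: -0.004
grip_force: 0.0
[[  0.7333245  -42.74219681]]
time: 12.05
tool_pos: [0.4648, -0.1125, 0.1203]
tool_rot: [2.449, 1.968, -0.0]
contact_force: [-0.7, -0.8, 0.7]
gripper_width: 0.004
grip_force: 0.0
time: 12.38
tool_pos: [0.465, -0.1114, 0.1203]
tool_rot: [2.449, 1.967, -0.001]
contact_force: [-0.4, -4.6, 0.6]
gripper_width: -0.003
grip_force: 2.1
[[  0.5324234  -39.64966245]]
```

```bash
python3 -m pendant '[[0.0023,0.0106,0,0],[0.0046,0.0212,0,0],[0.007,0.0318,0,0],[0.0093,0.0423,0,0],[0.0116,0.0529,0,0],[0.0139,0.0635,0,0],[0.0162,0.0741,0,0],[0.0185,0.0847,0,0],[0.0209,0.0952,0,0],[0.0232,0.1058,0,0],[0.0255,0.1164,0,0],[0.0278,0.127,0,0],[0.0278,0.127,0,0],[0.0278,0.127,0,0]]'
python3 -c "
from h import *
print(loc(manip.observe()['tool_pos'])*1e3)"
python3 -m pendant '[[0.0011,0.0049,0,0],[0.0021,0.0098,0,0],[0.0032,0.0147,0,0],[0.0043,0.0195,0,0],[0.0043,0.0195,0,0],[0.0043,0.0195,0,0]]'
python3 -c "
from h import *
print(loc(manip.observe()['tool_pos'])*1e3)"
```

```text
time: 13.55
tool_pos: [0.4709, -0.0845, 0.1203]
tool_rot: [-2.448, -1.968, -0.001]
contact_force: [-0.2, -0.3, -0.2]
gripper_width: 0.001
grip_force: 0.0
[[  0.50089391 -12.10791503]]
time: 14.05
tool_pos: [0.4711, -0.0834, 0.1203]
tool_rot: [2.45, 1.965, -0.004]
contact_force: [-1.1, -6.4, 2.1]
gripper_width: 0.003
grip_force: 3.4
[[  0.48707333 -10.99908094]]
```

```bash
python3 -m pendant '[[0.0011,0.0049,0,0],[0.0021,0.0098,0,0],[0.0021,0.0098,0,0]]'
python3 -m pendant '[[0.0011,0.0049,0,0],[0.0021,0.0098,0,0],[0.0021,0.0098,0,0]]'
python3 -c "
from h import *
print(loc(manip.observe()['tool_pos'])*1e3)"
```

```text
time: 14.3
tool_pos: [0.4719, -0.0801, 0.1203]
tool_rot: [2.45, 1.966, -0.001]
contact_force: [0.3, -2.7, -0.1]
gripper_width: 0.001
grip_force: 1.4
time: 14.55
tool_pos: [0.4727, -0.0764, 0.1203]
tool_rot: [-2.448, -1.968, -0.001]
contact_force: [-0.4, -0.5, -0.3]
gripper_width: -0.0
grip_force: 0.0
[[ 0.52074152 -3.7633033 ]]
```

Force has dropped to zero just past the hump at 0.036, so the lever should have jumped into the third seat. I back off, lift clear and look.

```bash
python3 -m pendant '[[-0.0107,-0.049,0,0],[-0.0214,-0.098,0,0],[-0.0214,-0.098,0.15,0],[-0.0214,-0.098,0.3,0],[-0.0214,-0.098,0.45,0],[-0.04,-0.2,0.55,0],[-0.08,-0.4,0.55,0],[-0.12,-0.6,0.55,0],[-0.16,-0.8,0.55,0],[-0.2,-0.95,0.55,0],[-0.2,-0.95,0.55,0],[-0.2,-0.95,0.55,0]]'
python3 -m pendant '[[-0.05,-0.15,0,0],[-0.1,-0.3,0,0],[-0.15,-0.45,0,0],[-0.2,-0.6,0,0],[-0.2,-0.6,0,0],[-0.2,-0.6,0,0]]'
python3 - <<'E'
from h import *
p,d=manip.grab_frame("top"); cv2.imwrite("pics/c4.png",cv2.resize(p[165:300,220:420,::-1],None,fx=4,fy=4,interpolation=cv2.INTER_CUBIC))
E
```

```text
time: 15.55
tool_pos: [0.4311, -0.2699, 0.23]
tool_rot: [-2.454, -1.961, 0.0]
contact_force: [0.1, 0.9, 0.4]
gripper_width: 0.0
grip_force: 0.0
time: 16.05
tool_pos: [0.3919, -0.3879, 0.2299]
tool_rot: [-2.451, -1.965, -0.001]
contact_force: [-0.0, 0.9, -0.1]
gripper_width: -0.004
grip_force: 0.0
```

View pics/c4.png

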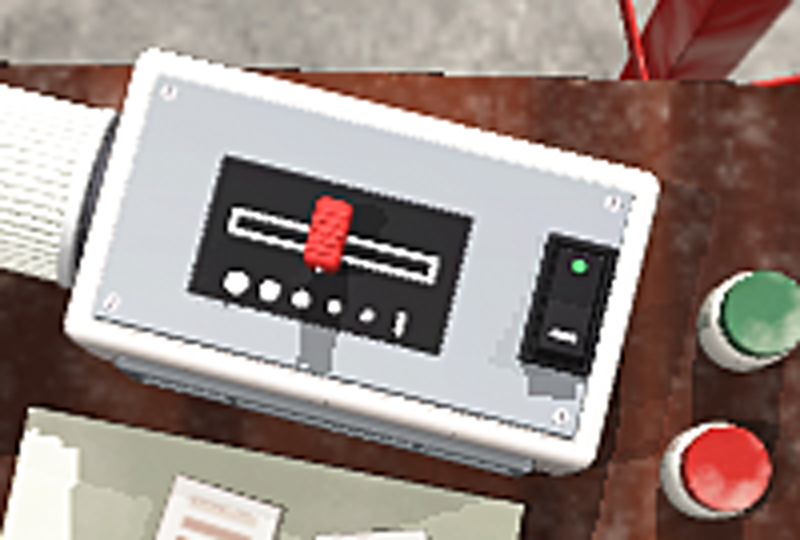

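The lever now appears at about (328,235) against (316,232) at the start, so it may be stuck near the hump. I'll measure the difference by red centroid.

```bash
cat > red.py <<'E'
from h import *
def m(p):
    q=p[165:300,220:345].astype(int); k=(q[...,2]>150)&(q[...,1]<90)&(q[...,0]<90)
    k[:,:60]&=True; k[:30]=0; k[75:]=0; v,u=np.nonzero(k); return [(u.mean()+220,v.mean()+165)],k.sum()
P=pose("top")
for p in (cv2.imread("pics/top0.png"),manip.grab_frame("top")[0][:,:,::-1]):
    uv,n=m(p); print(uv,n,loc(onz(P,uv,.133))*1e3)
E
python3 red.py; python3 -c "
from h import *
print(manip.observe()['time'])"
```

```text
[(np.float64(298.479674796748), np.float64(221.83739837398375))] 123 [[ 1.9507394  20.83034534]]
[(np.float64(301.5882352941177), np.float64(223.09803921568627))] 102 [[ 1.17390024 15.49459412]]
16.15
```

The lever is at about 0.0367, just over the hump but held by friction rather than seated. I'll go back behind it and nudge it on to about 0.042, well short of the 0.049 hump.

```bash
python3 -m pendant '[[0.05,0.18,0,0],[0.1,0.36,0,0],[0.15,0.54,0,0],[0.2,0.72,0,0],[0.24,0.9,0,0],[0.26,1,0,0],[0.26,1,0,0]]'
python3 -m pendant '[[0.05,0.18,0,0],[0.09,0.36,0,0],[0.13,0.498,0,0],[0.13,0.498,0,0],[0.13,0.498,0,0],[0.13,0.498,-0.15,0],[0.13,0.498,-0.3,0],[0.13,0.498,-0.45,0],[0.13,0.498,-0.5485,0],[0.13,0.498,-0.5485,0],[0.13,0.498,-0.5485,0],[0.13,0.498,-0.5485,0]]'
python3 -c "
from h import *
print(loc(manip.observe()['tool_pos'])*1e3)"
```

```text
time: 16.73
tool_pos: [0.4459, -0.1798, 0.2309]
tool_rot: [-2.437, -1.982, -0.003]
contact_force: [0.2, -0.6, 0.1]
gripper_width: 0.0
grip_force: 0.0
time: 17.73
tool_pos: [0.4713, -0.0882, 0.1217]
tool_rot: [2.448, 1.966, 0.001]
contact_force: [0.7, 0.3, 0.7]
gripper_width: 0.001
grip_force: 0.0
[[  1.66354461 -15.65066435]]
```

```bash
python3 -m pendant '[[0.003,0.013,0,0],[0.006,0.026,0,0],[0.009,0.04,0,0],[0.0118,0.0537,0,0],[0.0118,0.0537,0,0],[0.0118,0.0537,0,0]]'
L='from h import *
print(loc(manip.observe()["tool_pos"])*1e3)'
python3 -c "$L"
python3 -m pendant '[[0.0011,0.0049,0,0],[0.0021,0.0098,0,0],[0.0021,0.0098,0,0],[0.0021,0.0098,0,0]]'
python3 -c "$L"
python3 -m pendant '[[0.0011,0.0049,0,0],[0.0011,0.0049,0,0],[0.0011,0.0049,0,0]]'
python3 -c "$L"
python3 -m pendant '[[0.0011,0.0049,0,0],[0.0011,0.0049,0,0],[0.0011,0.0049,0,0]]'
python3 -c "$L"
```

```text
time: 18.23
tool_pos: [0.473, -0.0767, 0.1208]
tool_rot: [2.448, 1.968, 0.0]
contact_force: [-0.2, 0.5, -0.0]
gripper_width: 0.002
grip_force: 0.0
[[ 0.87856517 -4.0470117 ]]
time: 18.57
tool_pos: [0.4733, -0.075, 0.1205]
tool_rot: [-2.449, -1.968, 0.0]
contact_force: [1.1, 0.1, -0.1]
gripper_width: 0.002
grip_force: 0.0
[[ 0.7838368 -2.2902944]]
time: 18.82
tool_pos: [0.4735, -0.074, 0.1205]
tool_rot: [-2.449, -1.968, 0.0]
contact_force: [-0.4, 0.4, 0.2]
gripper_width: 0.001
grip_force: 0.0
[[ 0.77886794 -1.29427396]]
time: 19.07
tool_pos: [0.4738, -0.073, 0.1206]
tool_rot: [2.449, 1.968, 0.0]
contact_force: [0.8, 0.3, -0.2]
gripper_width: 0.001
grip_force: 0.0
[[ 0.82561191 -0.25811662]]
```

```bash
L='from h import *
print(loc(manip.observe()["tool_pos"])*1e3)'
python3 -m pendant '[[0.0011,0.0049,0,0],[0.0011,0.0049,0,0],[0.0011,0.0049,0,0]]'
python3 -c "$L"
python3 -m pendant '[[0.0008,0.0035,0,0],[0.0008,0.0035,0,0],[0.0008,0.0035,0,0]]'
python3 -c "$L"
python3 - <<'E'
from h import *
p,d=manip.grab_frame("wrist"); s=manip.observe()
cv2.imwrite("pics/w2.png",cv2.resize(p[150:400,200:460,::-1],None,fx=2.3,fy=2.3,interpolation=cv2.INTER_CUBIC))
E
```

```text
time: 19.32
tool_pos: [0.4739, -0.072, 0.1206]
tool_rot: [2.449, 1.968, -0.0]
contact_force: [0.4, 0.5, 0.4]
gripper_width: 0.002
grip_force: 0.0
[[0.79555535 0.74400897]]
time: 19.57
tool_pos: [0.4741, -0.0714, 0.1206]
tool_rot: [2.449, 1.968, -0.0]
contact_force: [0.0, -0.0, -0.1]
gripper_width: -0.001
grip_force: 0.0
[[0.82019882 1.45039787]]
```

View pics/w2.png

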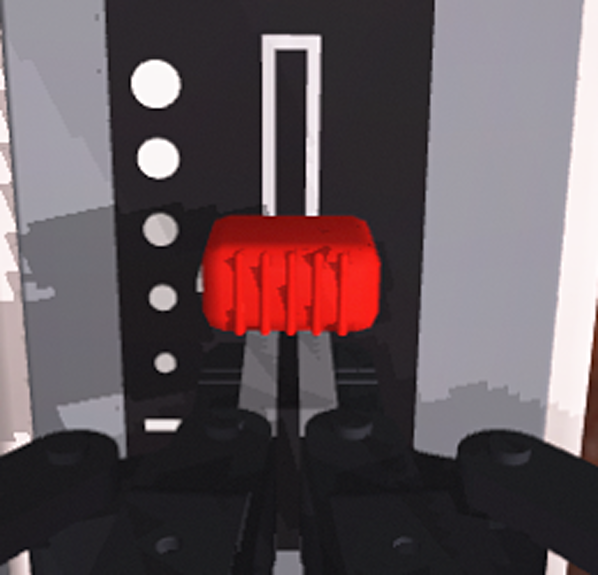

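The lever is clearly near dots 2–3, but the oblique view is not precise. I'll feel for contact with the seated lever, expected at +2 mm.

```bash
L='from h import *
print(loc(manip.observe()["tool_pos"])*1e3)'
python3 -m pendant '[[0.0008,0.0035,0,0],[0.0008,0.0035,0,0],[0.0008,0.0035,0,0]]'
python3 -c "$L"
python3 -m pendant '[[0.0006,0.0029,0,0],[0.0006,0.0029,0,0],[0.0006,0.0029,0,0]]'
python3 -c "$L"
python3 red.py
```

```text
time: 19.87
tool_pos: [0.4742, -0.0708, 0.1206]
tool_rot: [2.449, 1.968, -0.0]
contact_force: [-1.4, -1.0, -0.4]
gripper_width: 0.006
grip_force: 0.3
[[0.84001148 1.99810778]]
time: 20.12
tool_pos: [0.4743, -0.0706, 0.1206]
tool_rot: [2.449, 1.967, -0.001]
contact_force: [-0.7, -2.4, 1.3]
gripper_width: 0.001
grip_force: 1.3
[[0.82952682 2.18978977]]
[(np.float64(298.479674796748), np.float64(221.83739837398375))] 123 [[ 1.9507394  20.83034534]]
[(np.float64(nan), np.float64(nan))] 0 [[nan nan]]red.py:4: RuntimeWarning: Mean of empty slice.
  k[:,:60]&=True; k[:30]=0; k[75:]=0; v,u=np.nonzero(k); return [(u.mean()+220,v.mean()+165)],k.sum()
  ret = ret.dtype.type(ret / rcount)
```

Firm contact at +2.0 mm means the lever is seated at 0.042. I retreat straight back, then lift, and verify.

```bash
python3 -m pendant '[[-0.0107,-0.049,0,0],[-0.0214,-0.098,0,0],[-0.0214,-0.098,0,0],[-0.0214,-0.098,0,0],[-0.0214,-0.098,0.15,0],[-0.0214,-0.098,0.3,0],[-0.0214,-0.098,0.45,0],[-0.0214,-0.098,0.55,0],[-0.04,-0.2,0.55,0],[-0.08,-0.4,0.55,0],[-0.12,-0.6,0.55,0],[-0.16,-0.8,0.55,0],[-0.2,-0.95,0.55,0],[-0.2,-0.95,0.55,0],[-0.2,-0.95,0.55,0]]'
python3 -m pendant '[[-0.05,-0.15,0,0],[-0.1,-0.3,0,0],[-0.15,-0.45,0,0],[-0.2,-0.6,0,0],[-0.2,-0.6,0,0],[-0.2,-0.6,0,0]]'
python3 red.py
python3 - <<'E'
from h import *
p,d=manip.grab_frame("top"); cv2.imwrite("pics/c5.png",cv2.resize(p[165:300,220:420,::-1],None,fx=4,fy=4,interpolation=cv2.INTER_CUBIC))
E
```

```text
time: 21.42
tool_pos: [0.4337, -0.2616, 0.2303]
tool_rot: [-2.453, -1.962, -0.0]
contact_force: [-0.3, 1.2, 0.1]
gripper_width: -0.005
grip_force: 0.0
time: 21.92
tool_pos: [0.3944, -0.3801, 0.2303]
tool_rot: [-2.45, -1.966, -0.001]
contact_force: [0.2, 1.0, -0.2]
gripper_width: 0.001
grip_force: 0.0
[(np.float64(298.479674796748), np.float64(221.83739837398375))] 123 [[ 1.9507394  20.83034534]]
[(np.float64(298.58878504672896), np.float64(222.16822429906543))] 107 [[ 1.47284143 20.52931862]]
```

View pics/c5.png

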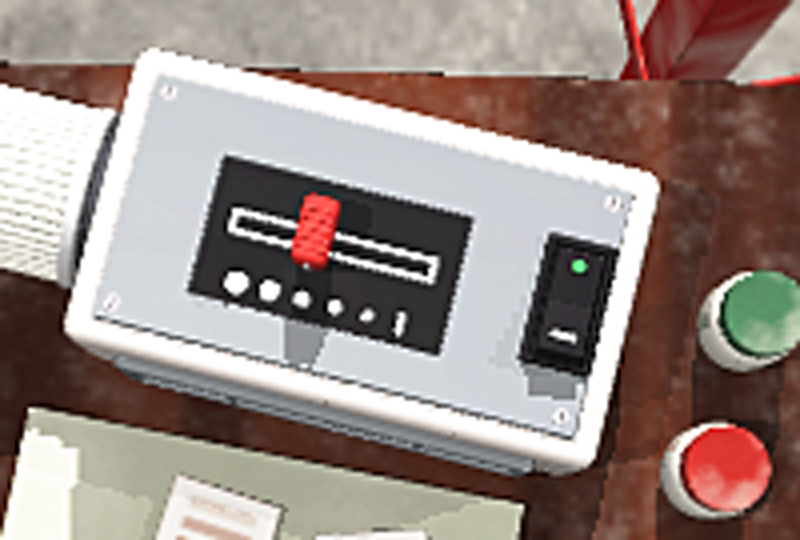

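The lever now stands at the third dot, about (316,231), within 0.3 mm of where it sat at the start. The rocker is on and the jars have not moved.

```bash
python3 -c "
from workcell import manip
print(manip.hand_in())"
```

```text
the job is handed in; nothing more can be done
None
```

The job is handed in: I pushed the suction lever to the off stop, snapped the rocker on, then pushed the lever up to the third click (it first hung up just past the last hump and needed a second nudge); the last camera check showed it within about 0.3 mm of its position in that click, with the jars unmoved.

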